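# Gauge the free thread on a stud and log the turns

## Robot

A 7-joint arm with a two-finger parallel gripper is mounted at the origin on the work surface. World frame = base frame: x ahead of the robot, y to its left, z up, the work surface at z = 0. Lengths are in m, angles in rad, forces in N, time in s.
With the tool pointing down it reaches from about 0.425 to 0.95 m from the base axis. Payload 4.7 kg.
Tool frame: the origin (TCP) lies where the fingers leave the gripper's body, on its centre line; the fingertips stand 73 mm ahead of it and the grasp point (between the pads) lies 54 mm ahead of it (arm.tip_extent is the x of the fingertips in the tool frame, in m); x points along the fingers, z is the direction in which the jaws open and shut, and the axes are right-handed (so a half turn about x gives the same grasp; the last joint's range is limited). The gripper opens to 85 mm and grips with 20 to 120 N. Pads are 22 mm wide; open, the fingers measure 114 mm over their backs; the gripper's body (76 mm by 85 mm) begins 54 mm behind the grasp point. The pads swing forward as they close: fully open they stand 13 mm farther back than shut.
Start: joints at [1.288, 0.469, -0.049, 1.532, 0.024, 1.141, -0.082], TCP at [0.17, -0.653, 0.304] pointing down, gripper open.
Joint ranges: [-2.59, 2.59], [-0.33, 1.99], [-1.39, 1.29], [0.1, 2.45], [-1.04, 4.18], [0.21, 1.99], [-2.66, 2.66]. Speed limits (rad/s): [2.57, 2.57, 3.14, 3.14, 3.14, 3.14, 3.14].

## Interface

Orientations are given as a 3x3 rotation matrix whose columns are the frame's x, y, z axes.
In Python, from plant import telemetry, get_image, order, arm gives the robot as it stands.
- The arm moves only by the tool play_rows, never from a script. Its argument "targets" is one flat list of numbers, 7 for each row, row after row: the opening, from 0 (shut) to 1 (fully open), then the shift along the world's x, y, z in cm, then the turn, a rotation vector about the world's x, y, z in rad. A call has exactly 5 rows; each row shifts and turns the commanded pose from where the row before left it; what a row does not reach is not made up. A row lasts 1/12 s, in which the tool goes at most 41.7 mm and 7.16 degrees, less where a joint would pass 70% of its speed; a pose out of reach is approached as far as the arm can. A call is refused whole if a number of a shift passes 4.17 or a number of a turn 0.125, either way. A call with a gripper value outside its range is refused whole. The fingers move at their own pace and stop on an object; the grip force is fixed at half the most. Time passes only in rows, so rows that do not move let the fingers close, or fill a call up. It gives the time, the measured TCP pose, the force and the opening at its end, in the units of the state.
- telemetry.sense(): the state, without advancing time (a new reading comes with each control period).
- get_image(name): name is "scene" or "top"; returns a dict with "color" (384x512x3 uint8, blue, green, red), "fx", "fy", "cx", "cy" (pixels), "rvec" (rotation vector, rad) and "tvec" (3), from world to camera coordinates, as OpenCV has them. Camera axes: x right, y down, z forward; pixel columns grow to the right and rows downward; lengths in m; the calibration is good to about 2 mm. A picture is of the moment at which its call begins. There is no depth.
- order.close_job(): hands the job in, once; it reports no verdict.
The state is a dict: "clock": time; "joints": joint angles; "qvel": joint speeds; "tau": joint torques, N m; "tool_pos": TCP position; "orientation": TCP orientation; "wrist_force": force on the tool from outside, world axes, zero at the start; "ft_torque": the same for the moment, N m; "opening": opening from 0.0 (shut) to 1.0 (fully open).
Only numpy, scipy, OpenCV 4.12 (cv2) and the standard library are available. Lean on these libraries where they do the work, as an engineer would, in place of code of your own. Each camera call takes 0.05 s, during which the arm holds its last target.

## Task

Crank the thread ring gauge clockwise down the stud, counting the turns, until you feel it press the soft copper washer flat and come up firm against the lock nut; do not force it, the lock nut must not be turned. Let go and leave it there, then slide the tally to the mark for the number of turns it took, to the nearest whole turn. Leave the other things on the bench as they are.

Things in the scene. Friction and masses are not known exactly. Their poses are not given: they have to be found in the camera images.
- stud_stand: Fixed dark steel block, 100 x 100 mm and 34 mm high, with an upright threaded steel stud, 28 mm in diameter, in its middle; the stud's top is 122 mm above the bench. Right-hand thread, 3 mm a turn. Origin on the stud's axis at bench level, z up along the stud.
- gauge: Thread ring gauge: plain steel ring, 64 mm across, 24 mm high, already caught on the stud's thread 1.6 to 3.6 turns above the washer. Origin on the stud's axis at the ring's underside, z up. An arm along its +x reaches 67 mm from the axis and carries the crank handle at 55 mm. Clockwise from above it goes down 3 mm a turn; about 2 N at the handle turns it and it stays where it is left.
- handle_top (a point): Centre of the top end of the crank handle: an upright aluminium sleeve, 16 mm across and 60 mm long, that spins freely on its pin 55 mm from the stud's axis. The point is 86 mm above the gauge's underside; the sleeve's foot is 2 mm above the ring's upper face. It goes round and down with the gauge. The stud never stands more than 35 mm above the ring's upper face.
- nut_corner (a point): A corner, on its upper face 23.5 mm from the axis, of the lock nut: dark steel hexagon, 49 mm across, 16 mm high, on the stud below the gauge at a height that varies. On it lies a copper washer, 40 mm across, anything from 2 to 5 mm thick. The nut is held by friction only: it turns along at about 16 N of push on the gauge's handle, and it must not be turned.
- washer (a joint): How far the gauge has flattened the copper washer, in rad of gauge turn: 0 untouched, 0.25 flat. From the moment the gauge's underside meets it, the push needed at the handle rises from 2 N to about 5 N, stays there until the washer is flat (14 mm of handle travel), then rises springily by roughly 0.6 N per mm of hand travel. 8 to 10 N is firm. It stays as flattened.
- tally_plate: Fixed aluminium plate of the turn tally, 80 x 170 mm and 10 mm high, with a dark groove along its y and six tick marks 20 mm apart; beside the ticks are 0, 1, 2, 3, 4, 5 dark pips, counting up towards the plate's +y. Origin in the middle of its underside. The ticks lie at y = -60, -40, -20, 0, 20, 40 mm in the plate's frame.
- tally_top (a point): Centre of the top of the tally's slide: a black upright block, 26 mm (along the plate's x) x 18 mm (along the plate's y) and 40 mm high, its top 52 mm above the bench, 20 mm to the +x side of the plate's middle line, with a small pointer at its foot towards the ticks. Slides along the plate's y at about 3 N of push and stays where it is left.
- tally (a joint): Place of the tally's slide along the plate's +y, in m: 0 at the tick without pips, 0.02 per turn (0.04 at two pips, 0.06 at three, 0.08 at four). It starts near 0.
- wrench: Bystander: steel wrench lying on the bench, 180 mm long, 8 mm thick. Origin under its middle.
- jar: Bystander: grey jar with a white cap, 56 mm in diameter and 70 mm high. Origin under its middle.
- spraycan: Bystander: white spray can, 64 mm in diameter and 170 mm high. Origin under its middle.
Things that resemble listed ones, but are neither listed nor needed, are in the scene too. Leave any green look-alike of the stud_stand alone. What is shaped like the tally_plate but yellow is not meant.

How it is judged:
On the way:
1. the ring gauge has pressed the copper washer down (value of joint washer above 0.12 rad), for 0.2 s.
At the end, for the whole second after the job is handed in: The copper washer is flattened at least half way (more than 0.12 of 0.25 rad), the gauge is at rest, and the tally's slide is at rest within 7 mm of the tick for the turns the gauge was screwed down from its start (2, 3 or 4; up to 0.65 turn off, so near a half either neighbour counts) (value of joint washer above 0.12 rad and ((distance of gauge from where it was at the start of the episode between 0.00405 and 0.00795 m and value of joint tally between 0.033 and 0.047 m) or (distance of gauge from where it was at the start of the episode between 0.00705 and 0.01095 m and value of joint tally between 0.053 and 0.067 m) or (distance of gauge from where it was at the start of the episode between 0.01005 and 0.01395 m and value of joint tally between 0.073 and 0.087 m)) and angular speed of gauge below 0.1 rad/s and velocity of joint tally between -0.01 and 0.01 m/s); the robot touches nothing.
It fails at once if the lock nut is turned (its corner moves more than 3 mm, about 7 degrees) (distance of nut_corner from where it was at the start of the episode above 0.003 m).
It fails at once if a bystander is moved more than 20 mm or the jar or can tipped (distance of any of wrench, jar, spraycan from where it was at the start of the episode above 0.02 m or angle between any of jar, spraycan's own z axis and vertical above 0.4 rad).
It also fails if it takes over 70 s, if anything falls off the work surface, if the arm or the gripper's body presses on something with over 40 N, if the wrist force passes 120 N, or if a joint passes its speed limit or range.

## Working session

There is one attempt and no reset: what is moved stays moved. The work goes in short steps, Python scripts to look and compute and a tool call to move; the robot and the scene stay as the last step left them, time stands still between calls to the robot, and variables do not carry over. Pictures are saved under pics/ and viewed, and the job is handed in when it is done.

Besides the shell and the picture viewer there is one more tool, called after "Request:" as name(argument=value, ...) on one line, values as JSON. play_rows: Moves the arm, as the interface text tells. Its arguments: {"type":"object","properties":{"targets":{"type":"array"}},"required":["targets"]}

```bash
ls; mkdir -p pics
python3 - <<'E'
from plant import telemetry,get_image,order,arm
import cv2,numpy as np
s=telemetry.sense();print(s)
for n in("scene","top"):
    i=get_image(n);cv2.imwrite(f"pics/{n}0.png",i["color"])
    R=cv2.Rodrigues(np.array(i["rvec"],float))[0];print(n,i["fx"],i["fy"],i["cx"],i["cy"],(-R.T@np.array(i["tvec"]).ravel()),R)
E
```

```text
pics
{'clock': 0.0, 'joints': array([ 1.28811417,  0.46946   , -0.04862091,  1.53373218,  0.02410892,
        1.14102654, -0.08229134]), 'qvel': array([-0.00021109, -0.00020128, -0.00045156,  0.00104812,  0.00083176,
        0.00096716, -0.00017874]), 'tau': array([-1.34510086e-03, -5.10307288e+01, -4.67279542e-02, -2.37715977e+01,
        1.08394082e-02,  7.42581789e-03,  1.17593977e-06]), 'tool_pos': array([ 0.1693798 , -0.65292222,  0.30283267]), 'orientation': array([[-5.83551876e-04,  9.67952669e-01,  2.51132017e-01],
       [ 1.95462919e-03,  2.51132684e-01, -9.67950698e-01],
       [-9.99997919e-01, -7.39794751e-05, -2.03853749e-03]]), 'wrist_force': array([ 0.39310595, -0.54695011, -0.35680505]), 'ft_torque': array([0.03251122, 0.02227047, 0.00620175]), 'opening': 0.9954597403715416}
scene 482.42355228609017 482.42355228609017 259.70334083450206 200.36653947757884 [1.28366096 0.34639287 0.72005505] [[-0.54642567  0.83746979 -0.00795834]
 [ 0.49574798  0.31577369 -0.80902467]
 [-0.67502068 -0.44601718 -0.58772081]]
top 418.78366773083667 418.78366773083667 253.37793314078954 200.40173127650417 [ 0.4104798  -0.11561964  1.19931394] [[ 0.02759243 -0.99959942 -0.00629752]
 [-0.98840772 -0.02634152 -0.14952025]
 [ 0.14929446  0.01035015 -0.98873861]]
```

View pics/scene0.png

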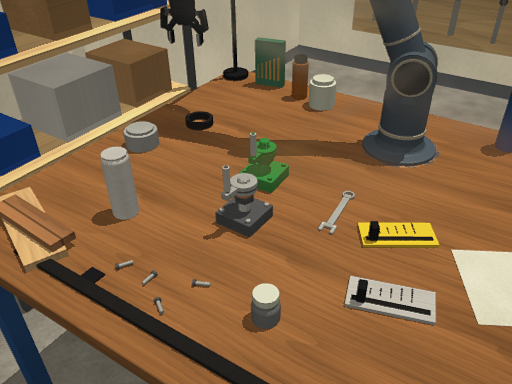

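View pics/top0.png

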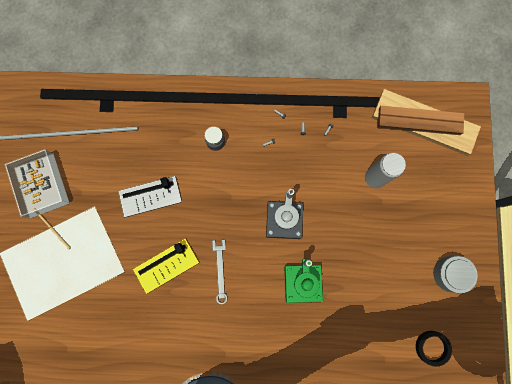

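```bash
cat > h.py <<'E'
from plant import telemetry,get_image,order,arm
import cv2,numpy as np
def cam(i):
    R=cv2.Rodrigues(np.array(i["rvec"],float))[0];t=np.array(i["tvec"],float).ravel()
    K=np.array([[i["fx"],0,i["cx"]],[0,i["fy"],i["cy"]],[0,0,1]]);return K,R,t
def ray(i,u,v):
    K,R,t=cam(i);d=R.T@np.linalg.inv(K)@np.array([u,v,1.]);return -R.T@t,d
def onz(i,u,v,z):
    c,d=ray(i,u,v);return c+d*(z-c[2])/d[2]
def proj(i,p):
    K,R,t=cam(i);q=K@(R@np.asarray(p,float)+t);return q[:2]/q[2]
def tri(i,a,j,b):
    c1,d1=ray(i,*a);c2,d2=ray(j,*b)
    d1/=np.linalg.norm(d1);d2/=np.linalg.norm(d2)
    s=np.linalg.lstsq(np.c_[d1,-d2],c2-c1,rcond=None)[0]
    p,q=c1+s[0]*d1,c2+s[1]*d2;return (p+q)/2,np.linalg.norm(p-q)
def crop(i,x,y,w,h,k,name):
    cv2.imwrite(name,cv2.resize(i["color"][y:y+h,x:x+w],None,fx=k,fy=k,interpolation=cv2.INTER_CUBIC))
E
python3 - <<'E'
from h import *
a=cv2.imread("pics/top0.png");b=cv2.imread("pics/scene0.png")
def c(im,x,y,w,h,k):return cv2.resize(im[y:y+h,x:x+w],None,fx=k,fy=k,interpolation=cv2.INTER_CUBIC)
cv2.imwrite("pics/c1.png",np.hstack([c(a,255,175,70,70,5.7142857),c(b,205,155,80,80,5)]))
cv2.imwrite("pics/c2.png",np.hstack([c(a,110,165,80,60,5),c(b,340,265,100,75,4)]))
E
```

```text
(no output)
```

View pics/c1.png

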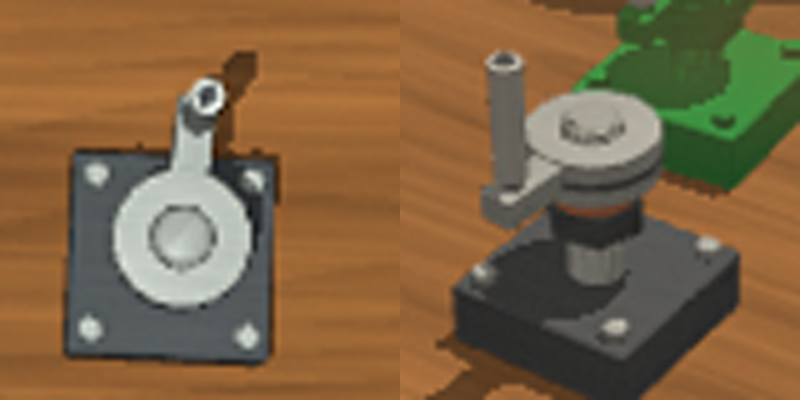

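View pics/c2.png

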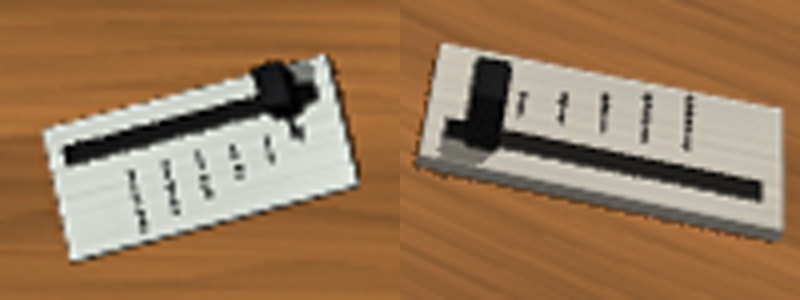

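Run:
```python
from h import *
t=get_image("top");s=get_image("scene")
k=5.7142857
T=lambda x,y:((x+.5)/k-.5+255,(y+.5)/k-.5+175)
S=lambda x,y:((x-400+.5)/5-.5+205,(y+.5)/5-.5+155)
print("handle",tri(t,T(209,95),s,S(506,61)))
print("ringtop",tri(t,T(182,237),s,S(595,128)))
print("stud",tri(t,T(183,237),s,S(593,122)),onz(t,*T(183,237),.122),onz(s,*S(593,122),.122))
for c in[(75,150),(278,155),(268,362),(65,355)]:print(onz(t,*T(*c),.034))
T=lambda x,y:((x+.5)/5-.5+110,(y+.5)/5-.5+165)
S=lambda x,y:((x-400+.5)/4-.5+340,(y+.5)/4-.5+265)
print("plate")
for c in[(44,130),(326,55),(358,183),(70,260)]:print(onz(t,*T(*c),.01))
for c in[(443,43),(783,107),(781,231),(416,158)]:print(onz(s,*S(*c),.01))
print("slide top",onz(t,*T(268,78),.052),onz(s,*S(493,70),.052))
# wrench, jar, can
for c in[(214,135),(393,164),]:print(onz(t,*c,.07),onz(t,*c,.17))
for c in[(219,242),(222,300)]:print(onz(t,*c,.008))
print("green",onz(t,304,283,.034),"gh",onz(t,308,263,.13))
```

```text
handle (array([ 0.5909917 , -0.19786341,  0.17203174]), np.float64(0.0007860299767745391))
ringtop (array([ 0.53586057, -0.19163215,  0.10890004]), np.float64(0.0005008346045342512))
stud (array([ 0.53574713, -0.19223072,  0.1118589 ]), np.float64(0.00031306573268547307)) [ 0.53449698 -0.19138333  0.122     ] [ 0.54827462 -0.18339658  0.122     ]
[ 0.58627121 -0.14376857  0.034     ]
[ 0.58644514 -0.24362461  0.034     ]
[ 0.48469917 -0.23977105  0.034     ]
[ 0.48541154 -0.14117562  0.034     ]
plate
[0.60829582 0.28736311 0.01      ]
[0.65674388 0.12677381 0.01      ]
[0.58221255 0.10417914 0.01      ]
[0.53331234 0.26673076 0.01      ]
[0.5878709  0.10853416 0.01      ]
[0.53803229 0.26854388 0.01      ]
[0.61571991 0.29097556 0.01      ]
[0.66633399 0.13013464 0.01      ]
slide top [0.63408856 0.14993466 0.052     ] [0.63277182 0.15016951 0.052     ]
[0.76287724 0.01132988 0.07      ] [7.31672685e-01 8.85880026e-05 1.70000000e-01]
[ 0.69274853 -0.48591177  0.07      ] [ 0.66775382 -0.45312265  0.17      ]
[ 0.46849682 -0.00897852  0.008     ]
[ 0.30826608 -0.02371732  0.008     ]
green [ 0.36208559 -0.24790595  0.034     ] gh [ 0.41592168 -0.24661732  0.13      ]
```

Request:
play_rows(targets=[1, 2.1, 2.3, 0, 0, 0, 0, 1, 2.1, 2.3, 0, 0, 0, 0, 1, 2.1, 2.3, 0, 0, 0, 0, 1, 2.1, 2.3, 0, 0, 0, 0, 1, 2.1, 2.3, 0, 0, 0, 0])

```text
clock: 0.62
tool_pos: [0.2753, -0.5371, 0.3038]
orientation: [[-0.0, 0.968, 0.251], [0.0, 0.251, -0.968], [-1.0, -0.0, -0.0]]
wrist_force: [1.4, -0.2, -0.2]
opening: 0.998
```

Request:
play_rows(targets=[1, 2.1, 2.3, 0, 0, 0, 0, 1, 2.1, 2.3, 0, 0, 0, 0, 1, 2.1, 2.3, 0, 0, 0, 0, 1, 2.1, 2.3, 0, 0, 0, 0, 1, 2.1, 2.3, 0, 0, 0, 0])

```text
clock: 1.03
tool_pos: [0.3803, -0.4221, 0.3039]
orientation: [[-0.0, 0.968, 0.251], [-0.0, 0.251, -0.968], [-1.0, -0.0, 0.0]]
wrist_force: [0.5, 0.4, -0.0]
opening: 0.998
```

Request:
play_rows(targets=[1, 2.1, 2.3, 0, 0, 0, 0, 1, 2.1, 2.3, 0, 0, 0, 0, 1, 2.1, 2.3, 0, 0, 0, 0, 1, 2.1, 2.3, 0, 0, 0, 0, 1, 2.1, 2.3, 0, 0, 0, 0])

```text
clock: 1.45
tool_pos: [0.4852, -0.3071, 0.3039]
orientation: [[-0.0, 0.968, 0.251], [-0.0, 0.251, -0.968], [-1.0, -0.0, 0.0]]
wrist_force: [-0.2, -0.2, 0.9]
opening: 1.001
```

Request:
play_rows(targets=[1, 2.1, 2.2, 0, 0, 0, 0, 1, 2.1, 2.2, 0, 0, 0, 0, 1, 2.1, 2.2, 0, 0, 0, 0, 1, 2.1, 2.2, 0, 0, 0, 0, 1, 2.18, 2.11, 0, 0, 0, 0])

```text
clock: 1.87
tool_pos: [0.591, -0.1979, 0.3038]
orientation: [[-0.0, 0.968, 0.251], [0.0, 0.251, -0.968], [-1.0, -0.0, -0.0]]
wrist_force: [0.8, -0.3, 0.4]
opening: 1.0
```

Request:
play_rows(targets=[1, 0, 0, -2.2, 0, 0, 0, 1, 0, 0, -1.0, 0, 0, 0, 1, 0, 0, 0, 0, 0, 0, 1, 0, 0, 0, 0, 0, 0, 1, 0, 0, 0, 0, 0, 0])

```text
clock: 2.28
tool_pos: [0.5898, -0.2008, 0.2724]
orientation: [[0.0, 0.969, 0.249], [-0.001, 0.249, -0.969], [-1.0, 0.0, 0.001]]
wrist_force: [0.2, -0.0, 0.2]
opening: 1.0
```

Run:
```python
from h import *
a=get_image("top")["color"];b=get_image("scene")["color"]
def c(im,x,y,w,h,k):return cv2.resize(im[y:y+h,x:x+w],None,fx=k,fy=k,interpolation=cv2.INTER_CUBIC)
cv2.imwrite("pics/c3.png",np.hstack([c(a,240,150,100,100,4),c(b,180,100,100,100,4)]))
```

```text
(no output)
```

View pics/c3.png

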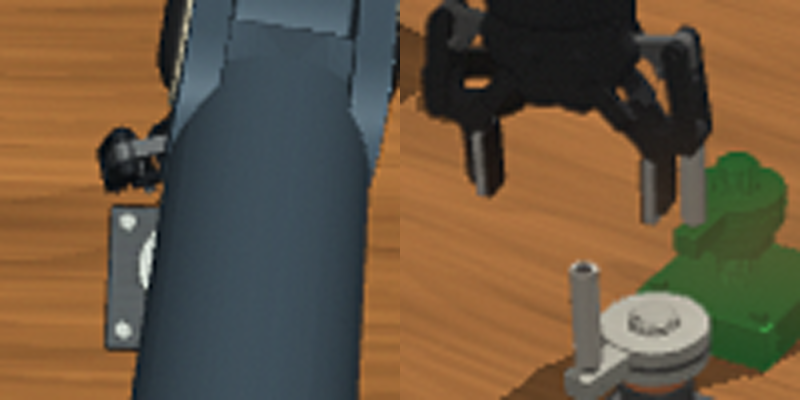

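Request:
play_rows(targets=[1, 0.1, 0.2, -2.0, 0, 0, 0, 1, 0, 0, -2.0, 0, 0, 0, 1, 0, 0, -1.8, 0, 0, 0, 0, 0, 0, 0, 0, 0, 0, 0, 0, 0, 0, 0, 0, 0])

```text
clock: 2.8
tool_pos: [0.591, -0.1978, 0.214]
orientation: [[-0.001, 0.968, 0.25], [0.0, 0.25, -0.968], [-1.0, -0.001, -0.0]]
wrist_force: [0.1, -0.6, 1.3]
opening: 0.746
```

Request:
play_rows(targets=[0, 0, 0, 0, 0, 0, 0, 0, 0, 0, 0, 0, 0, 0, 0, 0, 0, 0, 0, 0, 0, 0, 0, 0, 0, 0, 0, 0, 0, 0, 0, 0, 0, 0, 0])

```text
clock: 3.22
tool_pos: [0.5918, -0.1971, 0.2151]
orientation: [[0.002, 0.968, 0.251], [-0.0, 0.251, -0.968], [-1.0, 0.002, 0.001]]
wrist_force: [-0.9, 0.6, 3.3]
opening: 0.171
```

Run:
```python
from h import *
b=get_image("scene")["color"]
crop(dict(color=b),180,100,110,120,5,"pics/c4.png")
s=telemetry.sense();print(s["tool_pos"],s["wrist_force"],s["opening"])
```

```text
[ 0.59182465 -0.19708021  0.21501801] [-0.57060171  1.50274485  3.57620168] 0.16651286056885822
```

View pics/c4.png

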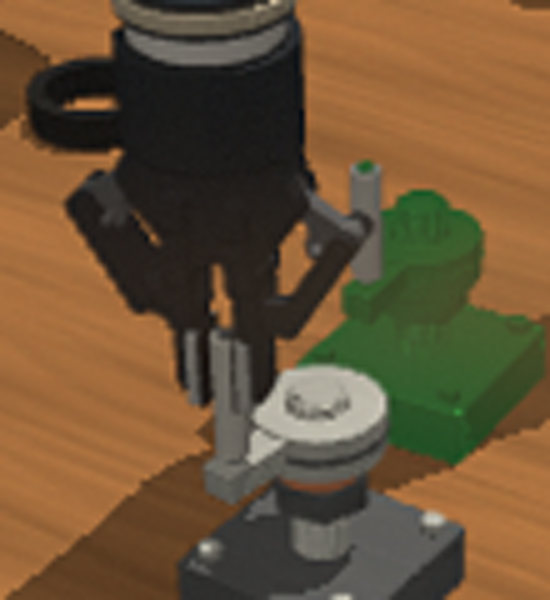

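Run:
```python
import numpy as np
th=np.radians(-6.2-18*np.arange(21));p=5.55*np.c_[np.cos(th),np.sin(th)]
print(np.round(np.diff(p,axis=0),2).tolist())
```

```text
[[-0.46, -1.68], [-0.95, -1.45], [-1.35, -1.09], [-1.62, -0.62], [-1.73, -0.08], [-1.68, 0.46], [-1.45, 0.95], [-1.09, 1.35], [-0.62, 1.62], [-0.08, 1.73], [0.46, 1.68], [0.95, 1.45], [1.35, 1.09], [1.62, 0.62], [1.73, 0.08], [1.68, -0.46], [1.45, -0.95], [1.09, -1.35], [0.62, -1.62], [0.08, -1.73]]
```

Request:
play_rows(targets=[0, -0.46, -1.68, -0.015, 0, 0, 0, 0, -0.95, -1.45, -0.015, 0, 0, 0, 0, -1.35, -1.09, -0.015, 0, 0, 0, 0, -1.62, -0.62, -0.015, 0, 0, 0, 0, -1.73, -0.08, -0.015, 0, 0, 0])

```text
clock: 3.68
tool_pos: [0.5314, -0.2461, 0.2141]
orientation: [[0.004, 0.968, 0.25], [0.001, 0.25, -0.968], [-1.0, 0.005, -0.0]]
wrist_force: [3.0, 3.9, 3.4]
opening: 0.17
```

Run:
```python
from h import *
s=telemetry.sense();print(s["tool_pos"],s["wrist_force"],s["opening"],s["joints"])
b=get_image("scene")["color"]
crop(dict(color=b),180,100,110,120,5,"pics/c5.png")
```

```text
[ 0.53135648 -0.24613908  0.21407194] [2.99404096 3.8822234  3.39438868] 0.17017444263889772 [ 0.56314835  0.43063891 -0.26104145  1.83406015  0.13546239  0.89066923
 -1.07793601]
```

View pics/c5.png

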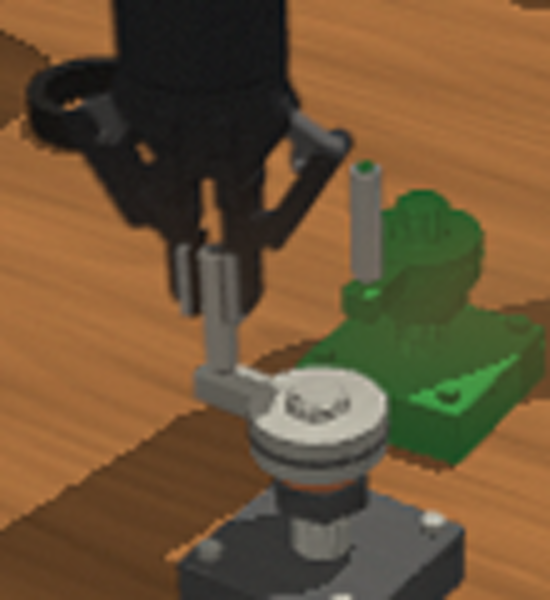

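Request:
play_rows(targets=[0, -1.68, 0.46, -0.015, 0, 0, 0, 0, -1.45, 0.95, -0.015, 0, 0, 0, 0, -1.09, 1.35, -0.015, 0, 0, 0, 0, -0.62, 1.62, -0.015, 0, 0, 0, 0, -0.08, 1.73, -0.015, 0, 0, 0])

```text
clock: 4.15
tool_pos: [0.4808, -0.187, 0.2139]
orientation: [[0.003, 0.969, 0.249], [-0.004, 0.249, -0.969], [-1.0, 0.002, 0.004]]
wrist_force: [-1.9, -2.4, 7.2]
opening: 0.169
```

Request:
play_rows(targets=[0, 0.46, 1.68, -0.015, 0, 0, 0, 0, 0.95, 1.45, -0.015, 0, 0, 0, 0, 1.35, 1.09, -0.015, 0, 0, 0, 0, 1.62, 0.62, -0.015, 0, 0, 0, 0, 1.73, 0.08, -0.015, 0, 0, 0])

```text
clock: 4.57
tool_pos: [0.5427, -0.1343, 0.2131]
orientation: [[0.0, 0.967, 0.254], [-0.0, 0.254, -0.967], [-1.0, 0.0, 0.001]]
wrist_force: [-2.0, 1.3, 6.9]
opening: 0.167
```

Request:
play_rows(targets=[0, 1.68, -0.46, -0.015, 0, 0, 0, 0, 1.45, -0.95, -0.015, 0, 0, 0, 0, 1.09, -1.35, -0.015, 0, 0, 0, 0, 0.62, -1.62, -0.015, 0, 0, 0, 0, 0.08, -1.73, -0.015, 0, 0, 0])

```text
clock: 4.98
tool_pos: [0.5927, -0.1962, 0.2116]
orientation: [[0.0, 0.967, 0.253], [0.001, 0.253, -0.967], [-1.0, 0.001, -0.001]]
wrist_force: [-1.8, 2.4, 4.1]
opening: 0.169
```

Run:
```python
from h import *
s=telemetry.sense();print(s["tool_pos"],s["wrist_force"],s["opening"],s["joints"])
b=get_image("scene")["color"]
crop(dict(color=b),180,100,110,120,5,"pics/c6.png")
```

```text
[ 0.5926625  -0.19615335  0.21158666] [-1.78782015  2.43076007  4.12269238] 0.16903089559315032 [ 0.45506978  0.49285223 -0.27629802  1.74069825  0.15986973  0.93001125
 -1.20043086]
```

View pics/c6.png

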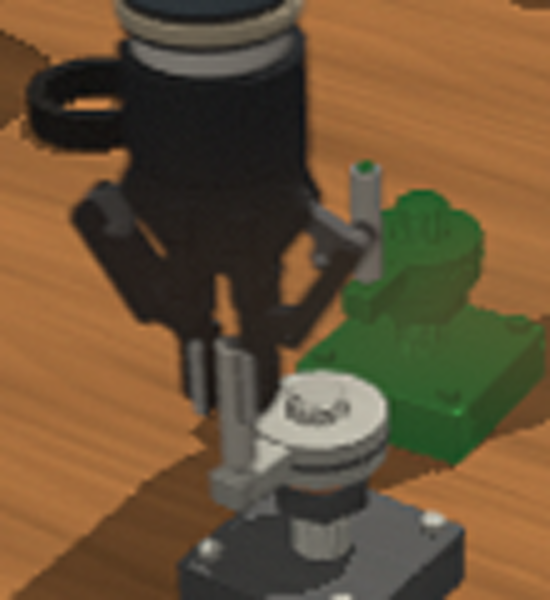

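Request:
play_rows(targets=[0, -0.46, -1.68, -0.015, 0, 0, 0, 0, -0.95, -1.45, -0.015, 0, 0, 0, 0, -1.35, -1.09, -0.015, 0, 0, 0, 0, -1.62, -0.62, -0.015, 0, 0, 0, 0, -1.73, -0.08, -0.015, 0, 0, 0])

```text
clock: 5.45
tool_pos: [0.5313, -0.246, 0.2111]
orientation: [[0.004, 0.968, 0.25], [0.001, 0.25, -0.968], [-1.0, 0.004, -0.0]]
wrist_force: [3.2, 3.8, 3.3]
opening: 0.168
```

Request:
play_rows(targets=[0, -1.68, 0.46, -0.015, 0, 0, 0, 0, -1.45, 0.95, -0.015, 0, 0, 0, 0, -1.09, 1.35, -0.015, 0, 0, 0, 0, 0, 0, 0, 0, 0, 0, 0, 0, 0, 0, 0, 0, 0])

```text
clock: 5.87
tool_pos: [0.4885, -0.2182, 0.2109]
orientation: [[0.002, 0.968, 0.252], [-0.0, 0.252, -0.968], [-1.0, 0.002, 0.001]]
wrist_force: [-1.4, 0.6, 6.0]
opening: 0.17
```

```bash
cat > st.py <<'E'
from h import *
C=np.array([.5367,-.190])
s=telemetry.sense();d=s["tool_pos"][:2]-C;r=np.linalg.norm(d);e=d/r;t=np.array([e[1],-e[0]]) # clockwise tangent
f=s["wrist_force"][:2]
print("ang",np.degrees(np.arctan2(d[1],d[0])),"r",r,"z",s["tool_pos"][2],"F along motion",f@t,"radial",f@e,"fz",s["wrist_force"][2])
E
cat > nx.py <<'E'
import numpy as np,sys
a0,st=map(float,sys.argv[1:3]);n=int(sys.argv[3])
th=np.radians(a0-st*np.arange(n+1));p=5.55*np.c_[np.cos(th),np.sin(th)]
for k,i in enumerate(np.round(np.diff(p,axis=0),2).tolist()):print(i,end="\n" if k%5==4 else " ")
E
python3 st.py
python3 - <<'E'
from h import *
b=get_image("scene")["color"]
crop(dict(color=b),210,160,60,60,10,"pics/c7.png")
E
```

```text
ang -149.6501298324528 r 0.055842161282922284 z 0.21093899231866686 F along motion 1.2346238039643649 radial 0.8642670859052902 fz 6.03843577360986
```

View pics/c7.png

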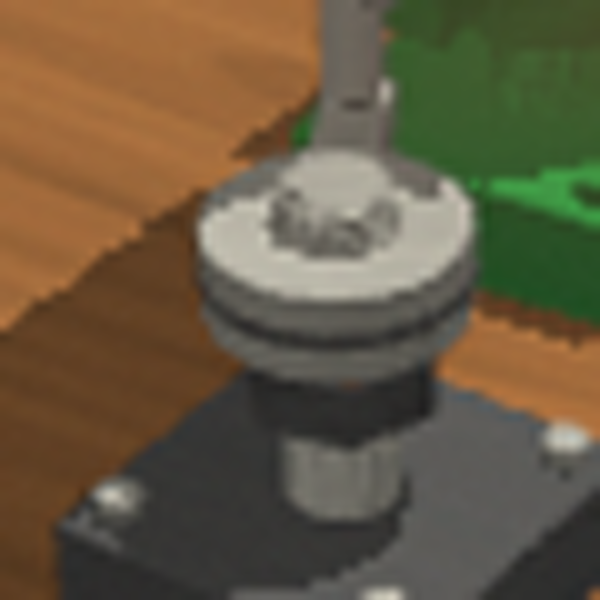

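```bash
python3 nx.py -149.6 7.2 25
```

```text
[-0.31, 0.62] [-0.23, 0.66] [-0.15, 0.68] [-0.06, 0.69] [0.02, 0.7]
[0.11, 0.69] [0.2, 0.67] [0.28, 0.64] [0.36, 0.6] [0.43, 0.55]
[0.49, 0.49] [0.55, 0.43] [0.6, 0.35] [0.64, 0.27] [0.67, 0.19]
[0.69, 0.11] [0.7, 0.02] [0.69, -0.07] [0.68, -0.15] [0.65, -0.24]
[0.62, -0.32] [0.58, -0.39] [0.52, -0.46] [0.46, -0.52] [0.39, -0.58]
```

Request:
play_rows(targets=[0, -0.31, 0.62, -0.006, 0, 0, 0, 0, -0.23, 0.66, -0.006, 0, 0, 0, 0, -0.15, 0.68, -0.006, 0, 0, 0, 0, -0.06, 0.69, -0.006, 0, 0, 0, 0, 0.02, 0.7, -0.006, 0, 0, 0])

```text
clock: 6.33
tool_pos: [0.4812, -0.1871, 0.2107]
orientation: [[0.001, 0.968, 0.25], [-0.003, 0.25, -0.968], [-1.0, 0.0, 0.003]]
wrist_force: [-3.3, -2.9, 9.7]
opening: 0.164
```

```bash
python3 st.py
```

```text
ang 177.05170442412899 r 0.05560284423040727 z 0.21070913924704476 F along motion -3.093786075379881 radial 3.139982165765466 fz 9.68993327954658
```

Request:
play_rows(targets=[0, 0.11, 0.69, -0.006, 0, 0, 0, 0, 0.2, 0.67, -0.006, 0, 0, 0, 0, 0.28, 0.64, -0.006, 0, 0, 0, 0, 0.36, 0.6, -0.006, 0, 0, 0, 0, 0.43, 0.55, -0.006, 0, 0, 0])

```text
clock: 6.75
tool_pos: [0.4946, -0.1541, 0.2104]
orientation: [[-0.001, 0.968, 0.251], [-0.001, 0.251, -0.968], [-1.0, -0.002, 0.001]]
wrist_force: [-4.6, 2.1, 12.0]
opening: 0.171
```

```bash
python3 st.py
```

```text
ang 139.57400090423002 r 0.055354001962431225 z 0.21042772494338746 F along motion -1.3425968047521777 radial 4.855347655972175 fz 12.02549080172884
```

Request:
play_rows(targets=[0, 0.46, 0.52, 0.09, 0, 0, 0, 0, 0.55, 0.43, -0.006, 0, 0, 0, 0, 0.6, 0.35, -0.006, 0, 0, 0, 0, 0.64, 0.27, -0.006, 0, 0, 0, 0, 0.67, 0.19, -0.006, 0, 0, 0])

```text
clock: 7.17
tool_pos: [0.5242, -0.1359, 0.2105]
orientation: [[-0.001, 0.968, 0.252], [-0.0, 0.252, -0.968], [-1.0, -0.001, 0.0]]
wrist_force: [-2.5, 0.4, 6.6]
opening: 0.169
```

```bash
python3 st.py
```

```text
ang 102.99322620215399 r 0.05555232757803893 z 0.2105217232236602 F along motion -2.3415007806375208 radial 0.946558309380848 fz 6.599620955557912
```

Request:
play_rows(targets=[0, 0.69, 0.11, -0.006, 0, 0, 0, 0, 0.7, 0.02, -0.006, 0, 0, 0, 0, 0.69, -0.07, -0.006, 0, 0, 0, 0, 0.68, -0.15, -0.006, 0, 0, 0, 0, 0.65, -0.24, -0.006, 0, 0, 0])

```text
clock: 7.58
tool_pos: [0.5587, -0.1388, 0.21]
orientation: [[-0.0, 0.968, 0.252], [0.0, 0.252, -0.968], [-1.0, -0.0, -0.0]]
wrist_force: [-0.8, 2.2, 5.3]
opening: 0.167
```

```bash
python3 st.py
```

```text
ang 66.7407688985028 r 0.05568583155786654 z 0.21002643674051547 F along motion -1.6121430009812807 radial 1.6680063339723747 fz 5.280644162746851
```

Request:
play_rows(targets=[0, 0.62, -0.32, -0.006, 0, 0, 0, 0, 0.58, -0.39, -0.006, 0, 0, 0, 0, 0.52, -0.46, -0.006, 0, 0, 0, 0, 0.46, -0.52, -0.006, 0, 0, 0, 0, 0.39, -0.58, -0.006, 0, 0, 0])

```text
clock: 8.0
tool_pos: [0.5846, -0.1621, 0.2096]
orientation: [[0.001, 0.968, 0.252], [0.001, 0.252, -0.968], [-1.0, 0.001, -0.0]]
wrist_force: [1.0, 3.1, 5.3]
opening: 0.168
```

```bash
python3 st.py; python3 nx.py 31 5 60
python3 - <<'E'
from h import *
b=get_image("scene")["color"]
crop(dict(color=b),210,160,60,60,10,"pics/c8.png")
E
```

```text
ang 30.159168506648843 r 0.05544229039813176 z 0.2095527157722865 F along motion -2.1915754941698107 radial 2.456196388175289 fz 5.254649590040806
[0.23, -0.43] [0.19, -0.44] [0.15, -0.46] [0.11, -0.47] [0.07, -0.48]
[0.03, -0.48] [-0.01, -0.48] [-0.05, -0.48] [-0.1, -0.47] [-0.14, -0.46]
[-0.18, -0.45] [-0.22, -0.43] [-0.25, -0.41] [-0.29, -0.39] [-0.32, -0.36]
[-0.35, -0.33] [-0.38, -0.3] [-0.4, -0.27] [-0.43, -0.23] [-0.44, -0.19]
[-0.46, -0.15] [-0.47, -0.11] [-0.48, -0.07] [-0.48, -0.03] [-0.48, 0.01]
[-0.48, 0.05] [-0.47, 0.1] [-0.46, 0.14] [-0.45, 0.18] [-0.43, 0.22]
[-0.41, 0.25] [-0.39, 0.29] [-0.36, 0.32] [-0.33, 0.35] [-0.3, 0.38]
[-0.27, 0.4] [-0.23, 0.43] [-0.19, 0.44] [-0.15, 0.46] [-0.11, 0.47]
[-0.07, 0.48] [-0.03, 0.48] [0.01, 0.48] [0.05, 0.48] [0.1, 0.47]
[0.14, 0.46] [0.18, 0.45] [0.22, 0.43] [0.25, 0.41] [0.29, 0.39]
[0.32, 0.36] [0.35, 0.33] [0.38, 0.3] [0.4, 0.27] [0.43, 0.23]
[0.44, 0.19] [0.46, 0.15] [0.47, 0.11] [0.48, 0.07] [0.48, 0.03]
```

View pics/c8.png

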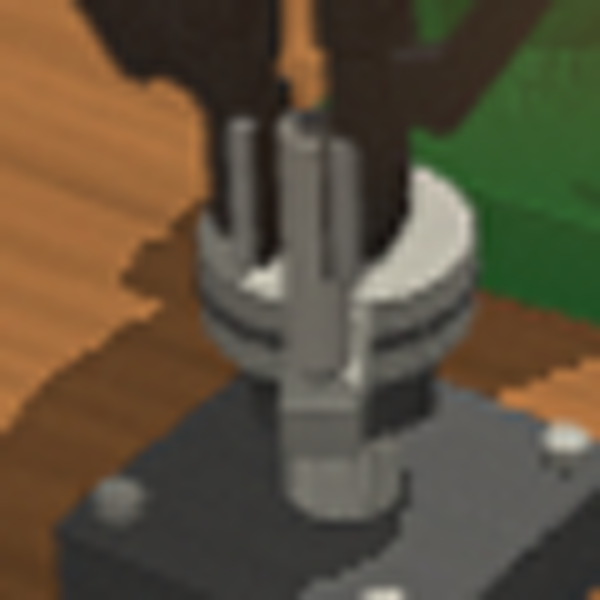

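Request:
play_rows(targets=[0, 0.23, -0.43, -0.004, 0, 0, 0, 0, 0.19, -0.44, -0.004, 0, 0, 0, 0, 0.15, -0.46, -0.004, 0, 0, 0, 0, 0.11, -0.47, -0.004, 0, 0, 0, 0, 0.07, -0.48, -0.004, 0, 0, 0])

```text
clock: 8.47
tool_pos: [0.5916, -0.1857, 0.2093]
orientation: [[0.002, 0.968, 0.251], [-0.0, 0.251, -0.968], [-1.0, 0.001, 0.001]]
wrist_force: [2.5, 2.7, 5.4]
opening: 0.171
```

```bash
python3 st.py
```

```text
ang 4.518822389402492 r 0.05512068535198036 z 0.20930887711345028 F along motion -2.4484281539666966 radial 2.6728225401584655 fz 5.440264295432239
```

Request:
play_rows(targets=[0, 0.03, -0.48, -0.004, 0, 0, 0, 0, -0.01, -0.48, -0.004, 0, 0, 0, 0, -0.05, -0.48, -0.004, 0, 0, 0, 0, -0.1, -0.47, -0.004, 0, 0, 0, 0, -0.14, -0.46, -0.004, 0, 0, 0])

```text
clock: 8.88
tool_pos: [0.5883, -0.2097, 0.2089]
orientation: [[0.0, 0.968, 0.251], [-0.001, 0.251, -0.968], [-1.0, 0.0, 0.001]]
wrist_force: [2.2, 1.2, 5.1]
opening: 0.164
```

```bash
python3 st.py
```

```text
ang -20.94585442655885 r 0.05524181151323389 z 0.20889042890000462 F along motion -1.8664605175235798 radial 1.5877961008395416 fz 5.137109610454988
```

Request:
play_rows(targets=[0, -0.18, -0.45, -0.004, 0, 0, 0, 0, -0.22, -0.43, -0.004, 0, 0, 0, 0, -0.25, -0.41, -0.004, 0, 0, 0, 0, -0.29, -0.39, -0.004, 0, 0, 0, 0, -0.32, -0.36, -0.004, 0, 0, 0])

```text
clock: 9.3
tool_pos: [0.5751, -0.2301, 0.2085]
orientation: [[-0.001, 0.968, 0.25], [-0.0, 0.25, -0.968], [-1.0, -0.001, -0.0]]
wrist_force: [0.7, 1.4, 5.4]
opening: 0.169
```

```bash
python3 st.py
```

```text
ang -46.24051832785355 r 0.05549657196699478 z 0.20850029901516265 F along motion -1.4963983944443564 radial -0.48271036384007293 fz 5.4099953251618045
```

Request:
play_rows(targets=[0, -0.35, -0.33, -0.004, 0, 0, 0, 0, -0.38, -0.3, -0.004, 0, 0, 0, 0, -0.4, -0.27, -0.004, 0, 0, 0, 0, -0.43, -0.23, -0.004, 0, 0, 0, 0, -0.44, -0.19, -0.004, 0, 0, 0])

```text
clock: 9.72
tool_pos: [0.5549, -0.2427, 0.2082]
orientation: [[-0.001, 0.968, 0.25], [0.001, 0.25, -0.968], [-1.0, -0.001, -0.001]]
wrist_force: [1.3, 2.9, 4.8]
opening: 0.168
```

```bash
python3 st.py
```

```text
ang -70.89545808719679 r 0.05572142892943878 z 0.20820766022912518 F along motion -2.141297108461561 radial -2.277715651801336 fz 4.811829703749934
```

Request:
play_rows(targets=[0, -0.46, -0.15, -0.004, 0, 0, 0, 0, -0.47, -0.11, -0.004, 0, 0, 0, 0, -0.48, -0.07, -0.004, 0, 0, 0, 0, -0.48, -0.03, -0.004, 0, 0, 0, 0, -0.48, 0.01, -0.004, 0, 0, 0])

```text
clock: 10.13
tool_pos: [0.5316, -0.2457, 0.2081]
orientation: [[0.0, 0.968, 0.251], [0.001, 0.251, -0.968], [-1.0, 0.0, -0.001]]
wrist_force: [1.7, 2.6, 4.4]
opening: 0.17
```

```bash
python3 st.py
```

```text
ang -95.17792963831046 r 0.05597292758359226 z 0.20808918073147958 F along motion -1.4339861113951637 radial -2.7394848350472722 fz 4.355499033062564
```

Request:
play_rows(targets=[0, -0.48, 0.07, -0.004, 0, 0, 0, 0, -0.47, 0.1, -0.004, 0, 0, 0, 0, -0.46, 0.14, -0.004, 0, 0, 0, 0, -0.45, 0.18, -0.004, 0, 0, 0, 0, -0.43, 0.22, -0.004, 0, 0, 0])

```text
clock: 10.55
tool_pos: [0.509, -0.2388, 0.2081]
orientation: [[0.001, 0.968, 0.251], [-0.001, 0.251, -0.968], [-1.0, 0.001, 0.001]]
wrist_force: [3.2, 3.3, 3.4]
opening: 0.174
```

```bash
python3 st.py
```

```text
ang -119.62619302354595 r 0.05611853863481262 z 0.20806746558035996 F along motion -1.1919489277250046 radial -4.458835052317442 fz 3.4200598878536956
```

Request:
play_rows(targets=[0, -0.39, 0.29, -0.004, 0, 0, 0, 0, -0.39, 0.29, -0.004, 0, 0, 0, 0, -0.36, 0.32, -0.004, 0, 0, 0, 0, -0.33, 0.35, -0.004, 0, 0, 0, 0, -0.3, 0.38, -0.004, 0, 0, 0])

```text
clock: 10.97
tool_pos: [0.4912, -0.2228, 0.208]
orientation: [[0.001, 0.968, 0.251], [-0.001, 0.251, -0.968], [-1.0, 0.0, 0.001]]
wrist_force: [4.1, 0.7, 4.3]
opening: 0.168
```

```bash
python3 st.py
```

```text
ang -144.23123862503917 r 0.056073756049973625 z 0.2079904613976743 F along motion -1.8686181703346134 radial -3.7390528237113 fz 4.30587800865133
```

Request:
play_rows(targets=[0, -0.23, 0.41, -0.004, 0, 0, 0, 0, -0.23, 0.43, -0.004, 0, 0, 0, 0, -0.19, 0.44, -0.004, 0, 0, 0, 0, -0.15, 0.46, -0.004, 0, 0, 0, 0, -0.11, 0.47, -0.004, 0, 0, 0])

```text
clock: 11.38
tool_pos: [0.4818, -0.201, 0.2079]
orientation: [[-0.0, 0.968, 0.251], [-0.002, 0.251, -0.968], [-1.0, -0.001, 0.002]]
wrist_force: [0.6, -2.2, 4.9]
opening: 0.167
```

```bash
python3 st.py
```

```text
ang -168.62140236411676 r 0.055983083329878135 z 0.20787957957133552 F along motion -2.2409608749545193 radial -0.21202483198094105 fz 4.855204323954664
```

Request:
play_rows(targets=[0, -0.07, 0.48, -0.004, 0, 0, 0, 0, -0.03, 0.48, -0.004, 0, 0, 0, 0, 0.01, 0.48, -0.004, 0, 0, 0, 0, 0.05, 0.48, -0.004, 0, 0, 0, 0, 0.1, 0.47, -0.004, 0, 0, 0])

```text
clock: 11.8
tool_pos: [0.4821, -0.1775, 0.2077]
orientation: [[-0.001, 0.968, 0.251], [-0.002, 0.251, -0.968], [-1.0, -0.002, 0.002]]
wrist_force: [0.7, -2.4, 7.2]
opening: 0.172
```

```bash
python3 st.py
```

```text
ang 167.08646705931213 r 0.05596828486638767 z 0.20772322872444313 F along motion -2.1369363416289975 radial -1.2560410057803912 fz 7.221389541061341
```

Request:
play_rows(targets=[0, 0.14, 0.46, 0.006, 0, 0, 0, 0, 0.18, 0.45, -0.004, 0, 0, 0, 0, 0.22, 0.43, -0.004, 0, 0, 0, 0, 0.25, 0.41, -0.004, 0, 0, 0, 0, 0.29, 0.39, -0.004, 0, 0, 0])

```text
clock: 12.22
tool_pos: [0.4924, -0.1561, 0.2076]
orientation: [[-0.003, 0.968, 0.251], [-0.002, 0.251, -0.968], [-1.0, -0.004, 0.002]]
wrist_force: [-1.6, -1.7, 8.6]
opening: 0.168
```

```bash
python3 st.py
```

```text
ang 142.5214376801608 r 0.05579303779439601 z 0.2075542859271151 F along motion -2.3136027935801735 radial 0.19095073463130602 fz 8.633521339139632
```

Request:
play_rows(targets=[0, 0.32, 0.36, 0.026, 0, 0, 0, 0, 0.35, 0.33, -0.004, 0, 0, 0, 0, 0.38, 0.3, -0.004, 0, 0, 0, 0, 0.4, 0.27, -0.004, 0, 0, 0, 0, 0.43, 0.23, -0.004, 0, 0, 0])

```text
clock: 12.63
tool_pos: [0.5081, -0.1424, 0.207]
orientation: [[-0.012, 0.968, 0.251], [-0.005, 0.251, -0.968], [-1.0, -0.013, 0.001]]
wrist_force: [-11.2, -4.9, 15.6]
opening: 0.169
```

```bash
python3 st.py
```

```text
ang 121.00241984393357 r 0.05551298206112282 z 0.20703124502978879 F along motion -12.174293241262761 radial 1.5456348629846433 fz 15.601137833835363
```

Request:
play_rows(targets=[0, -0.17, -0.1, 0.04, 0, 0, 0, 0, -0.17, -0.1, 0.04, 0, 0, 0, 0, 0, 0, 0, 0, 0, 0, 0, 0, 0, 0, 0, 0, 0, 0, 0, 0, 0, 0, 0, 0])

```text
clock: 13.05
tool_pos: [0.5053, -0.1443, 0.2076]
orientation: [[-0.01, 0.968, 0.25], [-0.004, 0.25, -0.968], [-1.0, -0.01, 0.001]]
wrist_force: [-5.0, -2.9, 9.6]
opening: 0.168
```

```bash
python3 st.py;python3 - <<'E'
from h import *
b=get_image("scene")["color"]
crop(dict(color=b),210,160,60,60,10,"pics/c9.png")
E
```

```text
ang 124.47153229609037 r 0.05549240253538088 z 0.2076388294187927 F along motion -5.731679056597816 radial 0.46930410978162995 fz 9.589945105440792
```

View pics/c9.png

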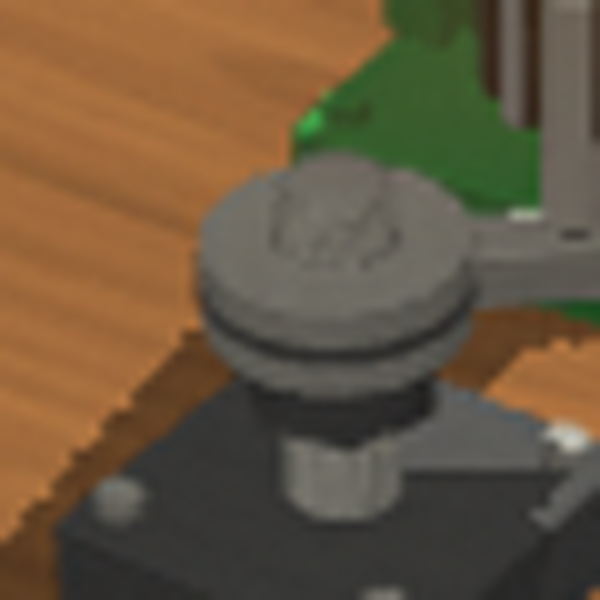

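Request:
play_rows(targets=[0, -0.12, -0.08, 0.04, 0, 0, 0, 0.3, 0, 0, 0, 0, 0, 0, 0.6, 0, 0, 0, 0, 0, 0, 0.6, 0, 0, 0, 0, 0, 0, 0.6, 0, 0, 0, 0, 0, 0])

```text
clock: 13.52
tool_pos: [0.5072, -0.1427, 0.2078]
orientation: [[-0.002, 0.968, 0.252], [0.0, 0.252, -0.968], [-1.0, -0.002, -0.001]]
wrist_force: [0.7, -0.3, 0.1]
opening: 0.602
```

Request:
play_rows(targets=[0.6, 0, 0, 0, 0, 0, 0, 0.6, 0, 0, 1.0, 0, 0, 0, 0.6, 0, 0, 2.5, 0, 0, 0, 0.6, 0, 0, 2.5, 0, 0, 0, 0.6, 0, 0, 2.5, 0, 0, 0])

```text
clock: 13.93
tool_pos: [0.5078, -0.1427, 0.2951]
orientation: [[-0.0, 0.968, 0.251], [0.0, 0.251, -0.968], [-1.0, -0.0, -0.0]]
wrist_force: [0.1, -0.1, -0.4]
opening: 0.601
```

```bash
python3 st.py;python3 - <<'E'
from h import *
s=get_image("scene");b=s["color"];t=get_image("top")
crop(dict(color=b),205,155,80,80,7,"pics/c10.png")
cv2.imwrite("pics/t10.png",t["color"])
E
```

```text
ang 121.48718925885588 r 0.05542319075107754 z 0.2950627245797342 F along motion 0.0675342184924963 radial -0.12297513819155982 fz -0.4199657399242441
```

View pics/c10.png

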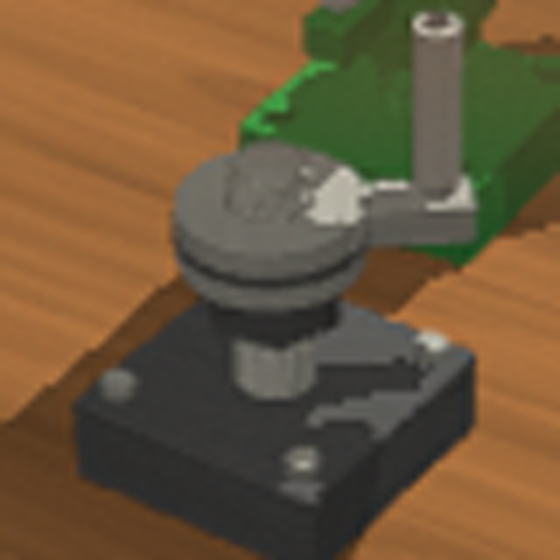

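View pics/t10.png

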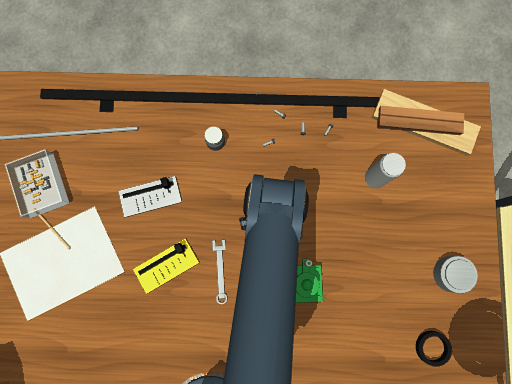

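Request:
play_rows(targets=[0.8, 1.26, 2.93, 0, 0, 0, 0, 0.8, 1.26, 2.93, 0, 0, 0, 0, 0.8, 1.26, 2.93, 0, 0, 0, 0, 0.8, 1.26, 2.93, 0, 0, 0, 0, 0.8, 1.26, 2.93, 0, 0, 0, 0])

```text
clock: 14.45
tool_pos: [0.571, 0.0049, 0.2935]
orientation: [[-0.001, 0.968, 0.251], [-0.0, 0.251, -0.968], [-1.0, -0.001, 0.0]]
wrist_force: [0.1, -0.3, -0.0]
opening: 0.797
```

Request:
play_rows(targets=[0.8, 1.26, 2.93, -1, 0, 0, 0.02, 0.8, 1.26, 2.93, -2.5, 0, 0, 0.02, 0.8, 1.26, 2.93, -2.5, 0, 0, 0, 0.8, 1.26, 2.93, -2.5, 0, 0, 0, 0.8, 1.26, 2.93, -2, 0, 0, 0])

```text
clock: 14.87
tool_pos: [0.6335, 0.1511, 0.1863]
orientation: [[-0.003, 0.957, 0.29], [-0.001, 0.29, -0.957], [-1.0, -0.003, 0.0]]
wrist_force: [0.6, 0.5, 0.1]
opening: 0.799
```

Request:
play_rows(targets=[0.8, 0, 0, 0, 0, 0, 0, 0.8, 0, 0, 0, 0, 0, 0, 0.8, 0, 0, 0, 0, 0, 0, 0.8, 0, 0, 0, 0, 0, 0, 0.8, 0, 0, 0, 0, 0, 0])

```text
clock: 15.28
tool_pos: [0.6343, 0.1482, 0.1898]
orientation: [[0.002, 0.958, 0.287], [-0.001, 0.287, -0.958], [-1.0, 0.002, 0.001]]
wrist_force: [-0.1, -1.3, 0.4]
opening: 0.797
```

Run:
```python
from h import *
s=get_image("scene");t=get_image("top")
def c(im,x,y,w,h,k):return cv2.resize(im[y:y+h,x:x+w],None,fx=k,fy=k,interpolation=cv2.INTER_CUBIC)
cv2.imwrite("pics/c11.png",np.hstack([c(s["color"],320,200,130,130,4),c(t["color"],255,175,65,130,4)]))
q=telemetry.sense();print(q["tool_pos"],q["orientation"][:,2])
h=((438.5)/7-.5+205,(22.5)/7-.5+155);p=onz(s,*h,.164);d=p[:2]-[.5360,-.1917];print(p,np.degrees(np.arctan2(d[1],d[0])),np.linalg.norm(d))
```

```text
[0.63423694 0.14863412 0.18967651] [ 2.87670133e-01 -9.57729139e-01  8.89622716e-04]
[ 0.50040696 -0.15011138  0.164     ] 130.5581044225827 0.05474008765576882
```

View pics/c11.png

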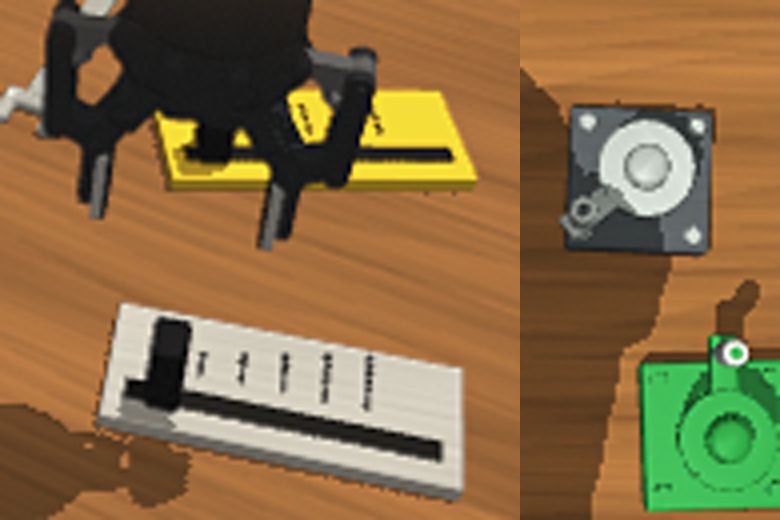

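Request:
play_rows(targets=[0.8, 0, 0.1, -2.1, 0, 0, 0, 0.8, 0, 0, -2.1, 0, 0, 0, 0.8, 0, 0, -2.1, 0, 0, 0, 0.8, 0, 0, -1.9, 0, 0, 0, 0.8, 0, 0, 0, 0, 0, 0])

```text
clock: 15.8
tool_pos: [0.6318, 0.1493, 0.1032]
orientation: [[-0.006, 0.957, 0.289], [-0.002, 0.289, -0.957], [-1.0, -0.007, 0.001]]
wrist_force: [-0.6, -0.7, -0.4]
opening: 0.801
```

Run:
```python
from h import *
s=get_image("scene");t=get_image("top")
def c(im,x,y,w,h,k):return cv2.resize(im[y:y+h,x:x+w],None,fx=k,fy=k,interpolation=cv2.INTER_CUBIC)
cv2.imwrite("pics/c12.png",np.hstack([c(s["color"],320,200,130,130,4)]))
q=telemetry.sense();print(q["tool_pos"],q["wrist_force"])
```

```text
[0.63392293 0.15048611 0.10685576] [-0.15975442  0.62583756  0.58586452]
```

View pics/c12.png

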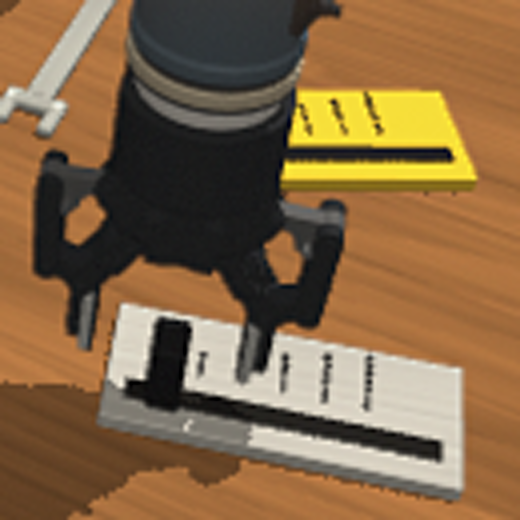

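Request:
play_rows(targets=[0.8, 0, 0, -0.4, 0, 0, 0, 0, 0, 0, 0, 0, 0, 0, 0, 0, 0, 0, 0, 0, 0, 0, 0, 0, 0, 0, 0, 0, 0, 0, 0, 0, 0, 0, 0])

```text
clock: 16.32
tool_pos: [0.6342, 0.1511, 0.1033]
orientation: [[0.001, 0.957, 0.29], [0.0, 0.29, -0.957], [-1.0, 0.001, 0.0]]
wrist_force: [0.2, -0.9, 0.8]
opening: 0.234
```

Request:
play_rows(targets=[0, 0, 0, 0, 0, 0, 0, 0, 0, 0, 0, 0, 0, 0, 0, 0, 0, 0, 0, 0, 0, 0, 0, 0, 0, 0, 0, 0, 0, 0, 0, 0, 0, 0, 0])

```text
clock: 16.73
tool_pos: [0.6342, 0.1513, 0.1034]
orientation: [[0.001, 0.957, 0.29], [0.0, 0.29, -0.957], [-1.0, 0.001, 0.0]]
wrist_force: [-1.9, -0.2, 5.7]
opening: 0.198
```

Run:
```python
from h import *
s=get_image("scene")
crop(s,330,220,110,110,5,"pics/c13.png")
q=telemetry.sense();print(q["tool_pos"],q["wrist_force"],q["opening"])
```

```text
[0.6342104  0.15127127 0.10343735] [-0.88266995 -0.24370871  4.45988245] 0.20072011201167295
```

View pics/c13.png

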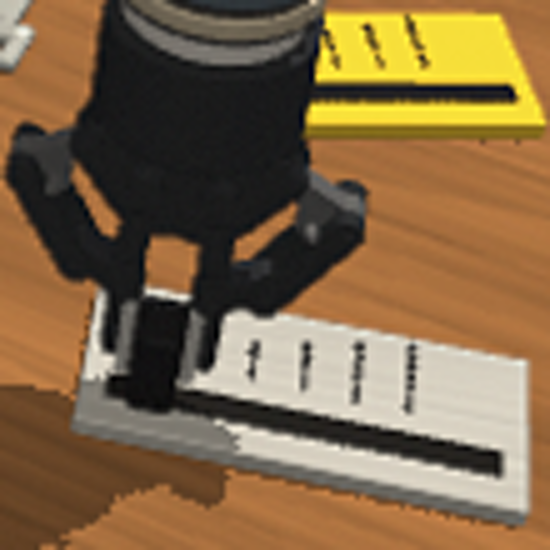

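Request:
play_rows(targets=[0, -0.33, 1.09, 0, 0, 0, 0, 0, -0.33, 1.09, 0, 0, 0, 0, 0, -0.33, 1.09, 0, 0, 0, 0, 0, -0.33, 1.09, 0, 0, 0, 0, 0, -0.33, 1.09, 0, 0, 0, 0])

```text
clock: 17.2
tool_pos: [0.6181, 0.2045, 0.1034]
orientation: [[0.001, 0.957, 0.289], [-0.002, 0.289, -0.957], [-1.0, 0.001, 0.002]]
wrist_force: [0.6, -2.2, 6.5]
opening: 0.195
```

Request:
play_rows(targets=[0, 0, 0, 0, 0, 0, 0, 0.4, 0, 0, 0, 0, 0, 0, 0.4, 0, 0, 0, 0, 0, 0, 0.4, 0, 0, 0, 0, 0, 0, 0.4, 0, 0, 0, 0, 0, 0])

```text
clock: 17.62
tool_pos: [0.6175, 0.2046, 0.1021]
orientation: [[-0.001, 0.957, 0.289], [-0.001, 0.289, -0.957], [-1.0, -0.001, 0.0]]
wrist_force: [0.3, -0.0, -0.5]
opening: 0.399
```

Request:
play_rows(targets=[0.4, 0, 0, 2.5, 0, 0, 0, 0.4, 0, 0, 3, 0, 0, 0, 0.4, 0, 0, 3, 0, 0, 0, 0.4, -3, -2, 2, 0, 0, 0, 0.4, -3, -2, 2, 0, 0, 0])

```text
clock: 18.03
tool_pos: [0.5578, 0.1659, 0.2287]
orientation: [[0.002, 0.957, 0.29], [0.001, 0.29, -0.957], [-1.0, 0.002, -0.001]]
wrist_force: [-0.4, -1.3, 0.2]
opening: 0.402
```

Request:
play_rows(targets=[0.4, -2.8, -2.8, 0, 0, 0, 0, 0.4, -2.8, -2.8, 0, 0, 0, 0, 0.4, -2.8, -2.8, 0, 0, 0, 0, 0.4, 0, -3, 0, 0, 0, 0, 0.4, 0, -3, 0, 0, 0, 0])

```text
clock: 18.45
tool_pos: [0.4715, 0.0201, 0.2278]
orientation: [[-0.0, 0.957, 0.29], [-0.001, 0.29, -0.957], [-1.0, -0.0, 0.001]]
wrist_force: [0.9, -1.0, -0.3]
opening: 0.4
```

Run:
```python
from h import *
s=get_image("scene");t=get_image("top")
def c(im,x,y,w,h,k):return cv2.resize(im[y:y+h,x:x+w],None,fx=k,fy=k,interpolation=cv2.INTER_CUBIC)
cv2.imwrite("pics/c14.png",np.hstack([c(s["color"],340,265,100,75,4),c(t["color"],110,165,80,60,5)]))
cv2.imwrite("pics/s14.png",s["color"])
q=telemetry.sense();print(q["tool_pos"],q["wrist_force"],q["clock"])
```

```text
[0.47288368 0.01583147 0.22747527] [-0.09155833  1.42167903 -0.50273327] 18.55
```

View pics/c14.png

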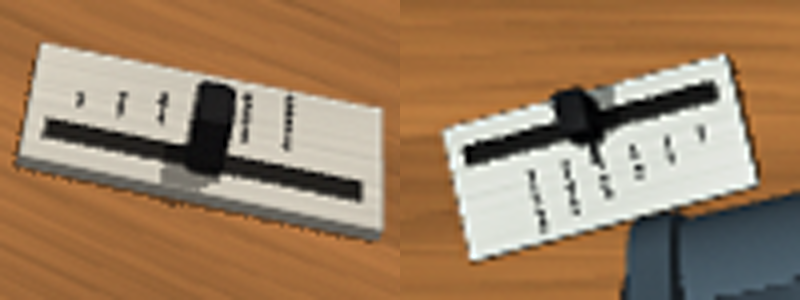

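View pics/s14.png

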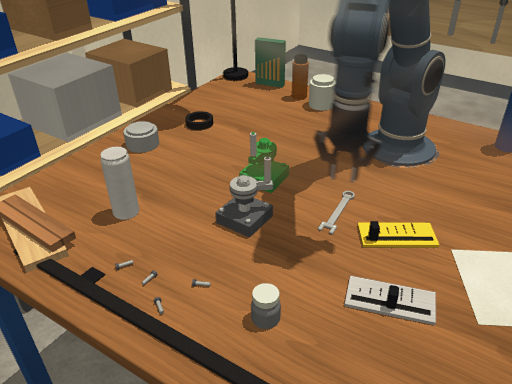

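Run:
```python
from h import *
t=get_image("top");s=get_image("scene")
def big(im,x,y,w,h,k):return cv2.resize(im[y:y+h,x:x+w],None,fx=k,fy=k,interpolation=cv2.INTER_CUBIC)
cv2.imwrite("pics/c15.png",big(t["color"],130,170,60,50,13))
cv2.imwrite("pics/c16.png",big(s["color"],343,272,80,50,10))
```

```text
(no output)
```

View pics/c15.png

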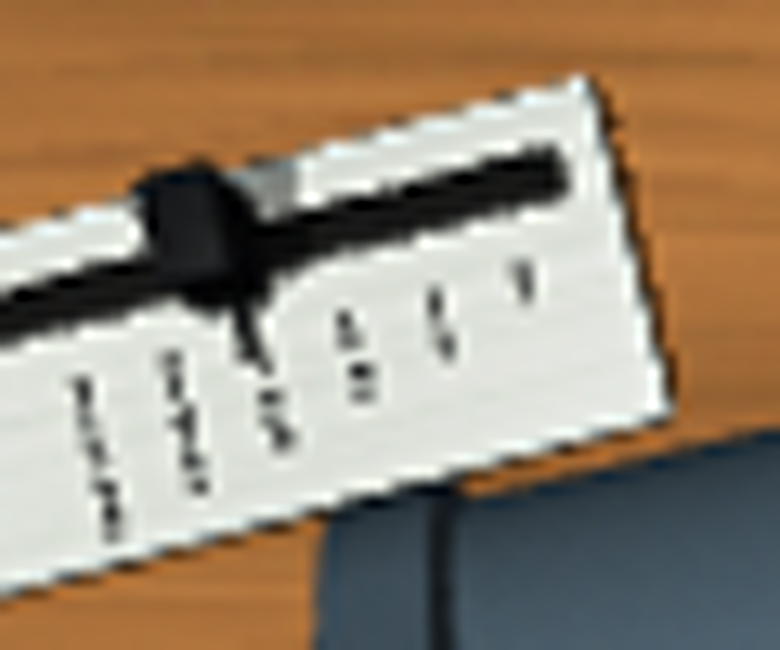

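View pics/c16.png

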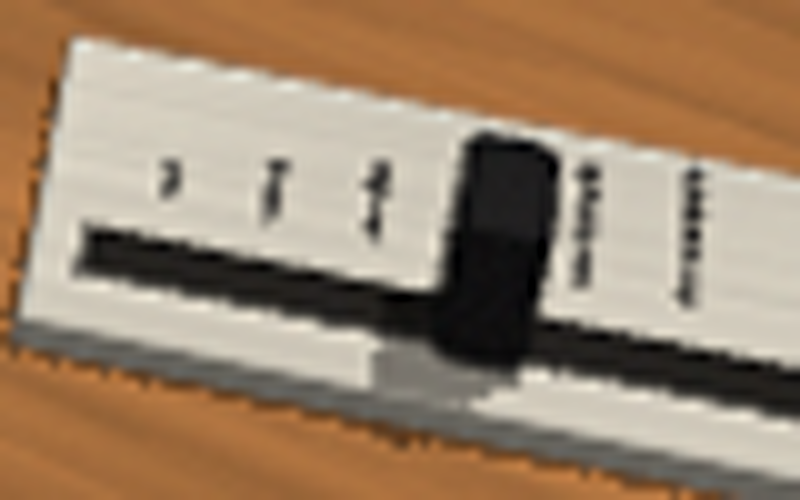

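Run:
```python
from plant import order
print(order.close_job())
```

```text
the job is handed in; nothing more can be done
None
```

I cranked the gauge about 2.6 turns clockwise until it came up firm, let go, and slid the tally to the three-pip mark. The job is handed in.

- **Gauge:** The force at the handle held near 2 N, then jumped within one 24 mm step to about 12 N. That is above the 8–10 N counted as firm but below the 16 N that turns the nut. I backed off a few millimetres before letting go. The last step ran straight through the washer's 5 N stage, so I infer the washer is flat from the final force and did not measure it.
- **Turn count:** The tool path gives 2.64 turns and the released handle in the picture about 2.62, so I used 3. Both fall in the range accepted for three turns.
- **Lock nut:** It showed no visible rotation in the pictures.
- **Tally:** The last top view shows the pointer at the three-pip tick, within about 2 mm. The tool position put the slide at about 60–61 mm.
- **Bench:** The can, jar, wrench and the green and yellow look-alikes appear unmoved in the last picture, and the gripper was clear of everything.

Two checks did not agree exactly. Plate corners picked in the two views differed by up to about 7 mm, so I trusted the ticks and pointer instead. Handle-angle readings after release ranged from roughly 123 to 130 degrees, which does not change the count.

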